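Swap the sinker in the immersion stand

ROBOT

A 6-joint arm with a two-finger parallel gripper is mounted at the origin on the work surface. World frame = base frame: x ahead of the robot, y to its left, z up, the work surface at z = 0. Lengths are in m, angles in rad, forces in N, time in s.
With the tool pointing down it reaches from about 0.225 to 0.875 m from the base axis. Payload 3.4 kg.
Tool frame: the origin (TCP) lies midway between the tips of the shut fingers; the grasp point (between the pads) lies 19 mm behind it; z points along the fingers, y is the line along which they close (so a half turn about z gives the same grasp; the last joint's range is limited). The gripper opens to 85 mm and grips with 20 to 120 N. Pads are 22 mm wide; open, the fingers measure 114 mm over their backs; the gripper's body (76 mm by 85 mm) begins 54 mm behind the grasp point. The pads swing forward as they close: fully open they stand 13 mm farther back than shut.
Start: joints at [-1.328, 0.276, 1.505, -0, 1.361, -0.121], TCP at [0.205, -0.537, 0.231] pointing down, gripper open.
Joint ranges: [-2.89, 2.89], [-0.75, 2.08], [0.22, 2.7], [-1.18, 4.32], [0.11, 2.71], [-2.7, 2.7]. Speed limits (rad/s): [2.57, 2.57, 3.14, 3.14, 3.14, 3.14].

INTERFACE

Orientations are given as a rotation vector (axis times angle).
In Python, from bench import r, get_state, imaging, ticket gives the robot as it stands. Calls block until the motion is done:
- r.goto(position, orientation): joint-space move of the TCP to a pose.
- r.move_linear(position, rotation=None, speed=0.15, f_stop=None): straight line of the TCP; rotation=None keeps the orientation; speed is the mean speed in m/s. With f_stop (N) it stops when the force on the tool has changed by that much, and returns True; else False.
- r.goto_joints(angles): joint-space move.
- r.move_gripper(opening, grip_force=None): finger opening in m; grip_force is the grip in N (None keeps the last); returns when the fingers have stopped.
- r.pause(seconds).
- r.inverse_kinematics(position, orientation): joint angles nearest the present ones, or None.
- get_state(): the state.
- imaging.capture(name): name is "scene" or "side" or "wrist"; returns a dict with "img" (420x560x3 uint8, red, green, blue), "K" (3x3 intrinsics, pixels), "eye" and "rotation" of the camera in the world. Camera axes: x right, y up, looking along -z (the intrinsics and any distortion apply to the point x, -y, -z); pixel columns grow to the right and rows downward; lengths in m; the calibration is good to about 2 mm. A picture is of the moment at which its call begins. There is no depth.
A pose or a line that the arm cannot do raises r.Unreachable and nothing moves.
- ticket.sign_off(): hands the job in; it is judged then, once.
The state is a dict: "clock": time; "joint_positions": joint angles; "dq": joint speeds; "effort": joint torques, N m; "position": TCP position; "eef_rot": TCP orientation; "force": force on the tool from outside, world axes, zero at the start; "wrist_torque": the same for the moment, N m; "gripper_width": finger opening in m; "grasp_force": force on a finger pad.
Only numpy, scipy, OpenCV 4.12 (cv2) and the standard library are available. Lean on these libraries where they do the work, as an engineer would, in place of code of your own. Each camera call takes 0.05 s, during which the arm holds its last target. There are 200 camera calls.

TASK

Swap the sinkers of the hydrostatics set: take the cone out of the forked holder above the glass jar and hang it by its eye on a free hook, and hang the cylinder in the fork by its collar, seated flat behind the lips so that its lower end is inside the jar. Do not knock the glass jar, and leave the ball on its hook and everything else on the table where it is.

Things in the scene. Friction and masses are not known exactly. Their poses are not given: they have to be found in the camera images.
- cone: Origin: centre of collar underside. From the top: grip tab 12 mm thick (y), 26 long (x), z 48 to 82 (fingers close along y, tips above z = 48); eye; steel collar 40 mm diameter, z 0 to 6; stem 8 mm diameter down to z = -64; body. 0.2 kg. Body: an aluminium cone, point down, 44 mm diameter at z = -64 and tapering to a blunt point at z = -120. It starts in the fork.
- cylinder: Origin: centre of collar underside. From the top: grip tab 12 mm thick (y), 26 long (x), z 48 to 82 (fingers close along y, tips above z = 48); eye; steel collar 40 mm diameter, z 0 to 6; stem 8 mm diameter down to z = -64; body. 0.2 kg. Body: an aluminium cylinder 36 mm in diameter from z = -64 to -120. It starts on hook_a.
- ball: Origin: centre of collar underside. From the top: grip tab 12 mm thick (y), 26 long (x), z 48 to 82 (fingers close along y, tips above z = 48); eye; steel collar 40 mm diameter, z 0 to 6; stem 8 mm diameter down to z = -64; body. 0.2 kg. Body: an aluminium ball 52 mm in diameter centred at z = -89. It starts on hook_b and stays there.
- fork_seat (a point): Where a collar's underside rests, on top of the 8 mm fork plate, z = 165 mm; x towards the holder's upright rod (+75 mm). Slot 18 mm wide from x = +10 to -41, open to -x; prongs 15 mm wide, with lips 6 mm high at x = -34 to -28. In or out: slide along x with the sinker raised 38 to 52 mm (best 45), body under the plate and over the jar's rim; clear of all at x = -75.
- jar: The fixed glass jar straight below the fork seat, 84 mm diameter outside, 76 inside, 68 mm tall (rim 87 mm below the seat), on the holder's foot; origin at the centre of its underside, 10 mm above the table. No stand, nor any sinker hung on one, reaches higher than 265 mm above the table.
- hook_a (a point): Hook of the stand that bears the cylinder at the start. Level steel bar 8 mm thick on a fixed stand; the point is on its axis at the hanging place, z = 215 mm. x runs to the upright rod (at +75 mm); open end at -25 mm, with an upturned lip 14 mm above the axis. A hung sinker's origin is 35 mm below the point. Off: lift 11 to 25 mm (best 18), then 50 mm along -x; on: the reverse.
- hook_b (a point): Hook of the stand that bears the ball. Level steel bar 8 mm thick on a fixed stand; the point is on its axis at the hanging place, z = 215 mm. x runs to the upright rod (at +75 mm); open end at -25 mm, with an upturned lip 14 mm above the axis. A hung sinker's origin is 35 mm below the point. Off: lift 11 to 25 mm (best 18), then 50 mm along -x; on: the reverse.
- hook_c (a point): Hook of the stand that is empty at the start. Level steel bar 8 mm thick on a fixed stand; the point is on its axis at the hanging place, z = 215 mm. x runs to the upright rod (at +75 mm); open end at -25 mm, with an upturned lip 14 mm above the axis. A hung sinker's origin is 35 mm below the point. Off: lift 11 to 25 mm (best 18), then 50 mm along -x; on: the reverse.
- cone_eye (a point): Apex of the eye of the cone: underside of its roof, 40 mm above its body's origin. The eye is a flat steel frame in the y-z plane, 12 mm thick in x, opening 32 mm wide from 6 to 40 mm above the origin, 44 mm wide outside; the roof is a shallow inverted V, so it centres itself on a bar that passes through along x.
- cylinder_eye (a point): Apex of the eye of the cylinder: underside of its roof, 40 mm above its body's origin. The eye is a flat steel frame in the y-z plane, 12 mm thick in x, opening 32 mm wide from 6 to 40 mm above the origin, 44 mm wide outside; the roof is a shallow inverted V, so it centres itself on a bar that passes through along x.
- ball_eye (a point): Apex of the eye of the ball: underside of its roof, 40 mm above its body's origin. The eye is a flat steel frame in the y-z plane, 12 mm thick in x, opening 32 mm wide from 6 to 40 mm above the origin, 44 mm wide outside; the roof is a shallow inverted V, so it centres itself on a bar that passes through along x.
- measure: Glass measuring cylinder, 34 mm diameter on a 62 mm foot, 150 mm tall, between the stands. Bystander, loose; origin at the centre of its underside.
- tin: Steel jar with a black cap, 58 mm diameter, 85 mm tall, between the stands. Bystander, loose; origin at the centre of its underside.
- weight: Brass knobbed weight, 52 mm diameter, 75 mm tall, between the stands. Bystander, loose; origin at the centre of its underside.
- magnets: Stack of red and blue bar magnets, 22 x 100 x 34 mm, in front. Bystander, loose; origin at the centre of its underside.
- woodbox: Small flat wooden box, 70 x 110 x 38 mm, in front. Bystander, loose; origin at the centre of its underside.
- dish: White dish, 84 mm diameter, 28 mm tall, in front. Bystander, loose; origin at the centre of its underside.
- calorimeter: Aluminium calorimeter with black lid and two terminals, 100 mm diameter, 137 mm tall, behind the stands. Bystander, loose; origin at the centre of its underside.
- pot: Open steel pot, 120 mm diameter, 75 mm tall, behind the stands. Bystander, loose; origin at the centre of its underside.
Things that resemble listed ones, but are neither listed nor needed, are in the scene too. What is shaped like the cone but yellow is not meant.

How it is judged:
By the outcome, as a careful person would: the job done as asked, in the order asked, and still so for the second after the job is handed in, with the robot touching nothing.
It also fails if it takes over 72 s, if anything falls off the work surface, if the arm or the gripper's body presses on something with over 40 N, if the wrist force passes 120 N, or if a joint passes its speed limit or range.

## Working session

There is one attempt and no reset: what is moved stays moved. The work goes in short steps, each a Python script; the robot and the scene stay as the last script left them, time stands still between calls to the robot, and variables do not carry over. Pictures are saved under pics/ and viewed, at most 14 in all, crops included, and the job is handed in when it is done.

```bash
ls; mkdir -p pics; python3 - <<'E'
from bench import r,get_state,imaging
import cv2,numpy as np
for n in ["scene","side","wrist"]:
    c=imaging.capture(n); cv2.imwrite(f"pics/{n}0.png",c["img"][:,:,::-1]); print(n,c["K"].tolist(),c["eye"],np.round(c["rotation"],3).tolist(),c.keys())
    np.savez(f"pics/{n}0.npz",**{k:c[k] for k in("img","K","eye","rotation")})
s=get_state();print(s["clock"],s["eef_rot"],s["position"])
E
```

```text
pics
scene [[385.59858858358825, 0.0, 282.5096425011745], [0.0, 385.59858858358825, 210.39053814274993], [0.0, 0.0, 1.0]] [ 1.25424679 -0.17533215  0.92122743] [0.619, 0.49, 1.317] dict_keys(['img', 'K', 'eye', 'rotation'])
side [[455.93931704492405, 0.0, 279.9422262431015], [0.0, 455.93931704492405, 215.13155155624233], [0.0, 0.0, 1.0]] [0.08711168 0.81552466 1.09362554] [0.28, -1.043, -2.411] dict_keys(['img', 'K', 'eye', 'rotation'])
wrist [[299.2054358636152, 0.0, 281.4235058162894], [0.0, 299.2054358636152, 206.40951800501], [0.0, 0.0, 1.0]] [ 0.27724662 -0.51131445  0.37366167] [-0.269, 0.187, -1.197] dict_keys(['img', 'K', 'eye', 'rotation'])
0.15 [-3.08839771e+00 -5.68036952e-01  1.77812837e-04] [ 0.20447859 -0.53697946  0.23065192]
```

View pics/scene0.png

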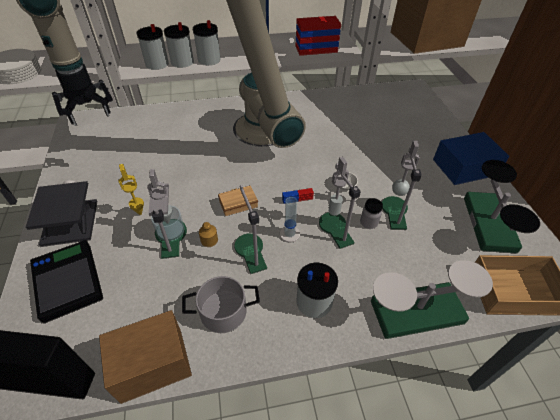

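View pics/side0.png

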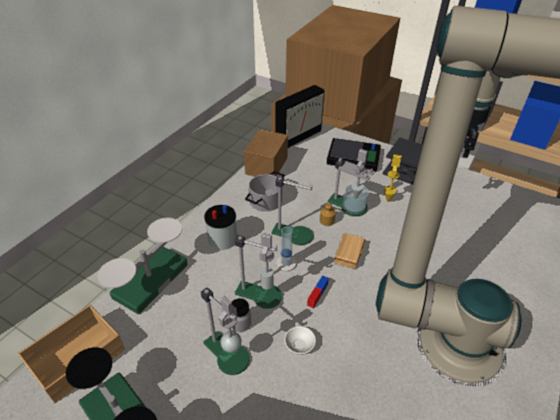

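```bash
cat > h.py <<'E'
import numpy as np,cv2
from scipy.spatial.transform import Rotation as R
def ray(c,u,v):
    K=c["K"];d=np.array([(u-K[0,2])/K[0,0],-(v-K[1,2])/K[1,1],-1.])
    d=R.from_rotvec(c["rotation"]).apply(d);return c["eye"],d/np.linalg.norm(d)
def onz(c,u,v,z):
    e,d=ray(c,u,v);return e+d*(z-e[2])/d[2]
def tri(obs):
    A=np.zeros((3,3));b=np.zeros(3);rs=[ray(*o) for o in obs]
    for e,d in rs:
        P=np.eye(3)-np.outer(d,d);A+=P;b+=P@e
    p=np.linalg.solve(A,b);return p,[np.linalg.norm((np.eye(3)-np.outer(d,d))@(p-e)) for e,d in rs]
def proj(c,p):
    q=R.from_rotvec(c["rotation"]).inv().apply(np.asarray(p,float)-c["eye"]);K=c["K"]
    return np.c_[K[0,0]*q[...,0]/-q[...,2]+K[0,2],K[1,1]*-q[...,1]/-q[...,2]+K[1,2]] if q.ndim>1 else np.array([K[0,0]*q[0]/-q[2]+K[0,2],K[1,1]*q[1]/q[2]+K[1,2]])
def cap(n,name):
    from bench import imaging
    c=imaging.capture(n);cv2.imwrite(f"pics/{name}.png",c["img"][:,:,::-1]);np.savez(f"pics/{name}.npz",**{k:c[k] for k in("img","K","eye","rotation")});return c
def load(name): return dict(np.load(f"pics/{name}.npz"))
E
python3 - <<'E'
import cv2,numpy as np
a=cv2.imread("pics/scene0.png")[135:285,130:430];b=cv2.imread("pics/side0.png")[140:375,190:415]
A=cv2.resize(a,None,fx=2.66,fy=2.66,interpolation=2)
cv2.imwrite("pics/z1.png",A)
cv2.imwrite("pics/z2.png",cv2.resize(b,None,fx=2.5,fy=2.5,interpolation=2))
E
```

```text
(no output)
```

View pics/z1.png

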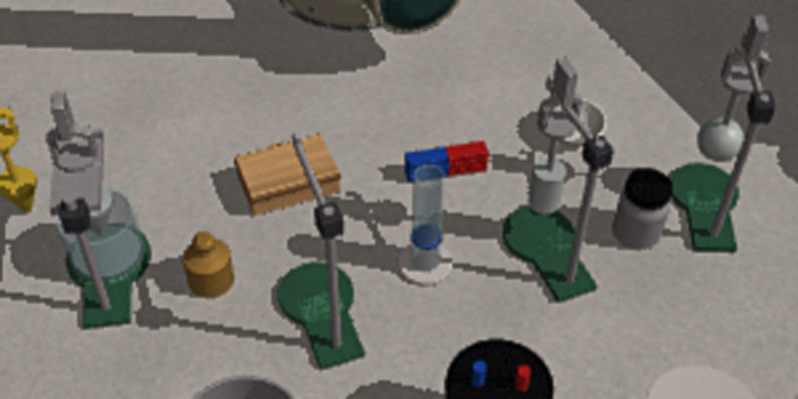

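View pics/z2.png

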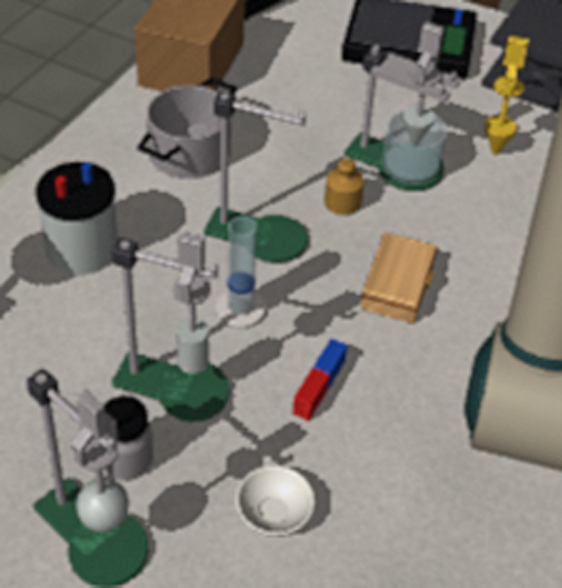

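```bash
python3 - <<'E'
from h import *
s=load("scene0");d=load("side0")
S=lambda u,v:(s,130+u/2.66,135+v/2.66);D=lambda u,v:(d,190+u/2.5,140+v/2.5)
for n,a,b in [("c clamp",(328,220),(226,105)),("c tip",(297,137),(302,118)),("a clamp",(597,152),(125,254)),("fork clamp",(75,216),(375,60)),("b clamp",(761,107),(42,386)),("cone tab top",(61,98),(432,28)),("cyl tab top",(566,64),(191,238)),("yellow top",(5,112),(517,40)),("ball tab",(757,22),(92,398))]:
    p,e=tri([S(*a),D(*b)]);print(n,p.round(3),np.round(e,4))
for n,p in [("c base rod",(335,348)),("a base",(571,280)),("f base",(107,306)),("b base",(716,235)),("c foot",(316,295)),("a foot",(540,235)),("b foot",(705,192)),("jar foot",(107,260))]:
    print(n,onz(*S(*p),.008).round(3))
E
```

```text
c clamp [ 0.64  -0.118  0.209] [0.0012 0.0012]
c tip [ 0.542 -0.132  0.221] [0.0001 0.0001]
a clamp [0.602 0.153 0.209] [0.0005 0.0005]
fork clamp [ 0.548 -0.357  0.16 ] [0.0019 0.0019]
b clamp [0.571 0.337 0.211] [0.0011 0.0011]
cone tab top [ 0.473 -0.351  0.245] [0.0002 0.0002]
cyl tab top [0.528 0.138 0.261] [0.0001 0.0001]
yellow top [ 0.394 -0.437  0.187] [0.0187 0.0187]
ball tab [0.498 0.352 0.26 ] [0.0009 0.0009]
c base rod [ 0.647 -0.119  0.008]
a base [0.606 0.154 0.008]
f base [ 0.548 -0.355  0.008]
b base [0.573 0.341 0.008]
c foot [ 0.575 -0.129  0.008]
a foot [0.536 0.138 0.008]
b foot [0.507 0.354 0.008]
jar foot [ 0.483 -0.354  0.008]
```

```bash
cat >> h.py <<'E'
def down(th): return np.array([np.pi*np.cos(th/2),np.pi*np.sin(th/2),0.])
def ax(th): return np.array([np.cos(th),np.sin(th),0.])
E
python3 - <<'E'
from h import *
from bench import r,get_state
s=get_state()
T=R.from_rotvec(s["eef_rot"]);c=load("wrist0")
print("cam look dir in tool",T.inv().apply(R.from_rotvec(c["rotation"]).apply([0,0,-1])),"offs",T.inv().apply(c["eye"]-s["position"]))
for n,p,a in [("a",(.53,.138),.2),("c",(.567,-.129),.14),("f",(.473,-.351),-.07)]:
    q=np.r_[p,.40]-.09*ax(a); r.goto(q,down(a)); r.pause(.15); cap("wrist","w_"+n)
    s=get_state();print(n,s["clock"],s["position"],s["joint_positions"],s["force"])
    im=cv2.imread(f"pics/w_{n}.png"); c=load("w_"+n);print(proj(c,np.r_[p,.215]))
a,b,f=[cv2.imread(f"pics/w_{n}.png") for n in "acf"]
cv2.imwrite("pics/z3.png",cv2.resize(np.vstack([np.hstack([a,b]),np.hstack([f,f*0])]),(800,600),interpolation=cv2.INTER_AREA))
E
```

```text
cam look dir in tool [-3.03426559e-01 -1.89506645e-04  9.52854809e-01] offs [ 0.07715788  0.00170803 -0.14300144]
a 2.9 [0.44201777 0.11966995 0.39981096] [ 1.12326248e-01  4.34765574e-02  1.38860462e+00 -8.32750213e-05
  1.70986597e+00  1.48406837e+00] [-0.63393121 -0.31634879 -0.41902016]
[278.97205992  98.36196885]
c 4.1333 [ 0.47797483 -0.14017463  0.40027031] [-4.25340670e-01  1.07689297e-01  1.31613613e+00  3.95093764e-04
  1.71738160e+00  1.00326139e+00] [-0.32664274 -0.29272977 -1.23719825]
[281.22503894  98.8828868 ]
f 5.2333 [ 0.3840611  -0.34341898  0.40021329] [-8.65004326e-01  1.35407329e-01  1.28357744e+00  4.27289569e-04
  1.72234735e+00  7.73334219e-01] [-0.06343882  0.21510077  1.05139975]
[281.26788337  99.82284613]
```

View pics/z3.png

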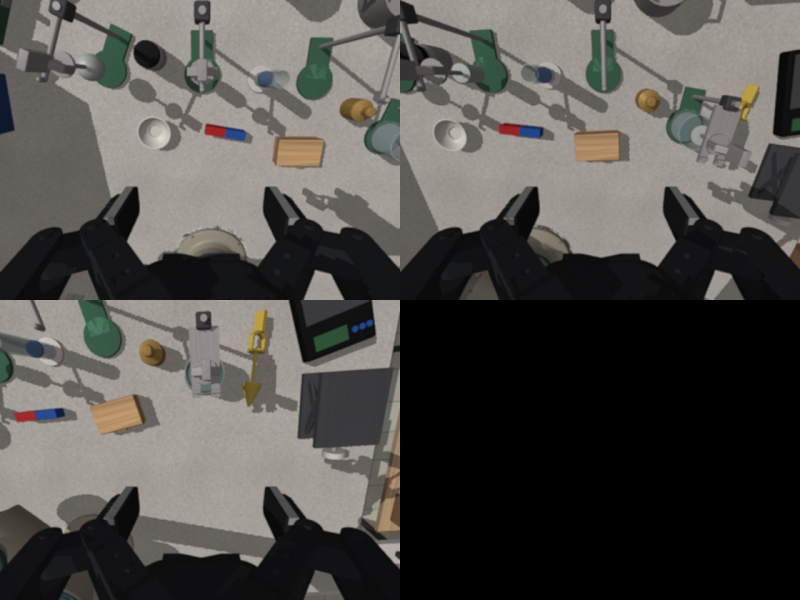

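```bash
python3 - <<'E'
from h import *
t=[cv2.resize(cv2.imread(f"pics/w_{n}.png")[0:150,235:325],None,fx=2.95,fy=4,interpolation=2) for n in "acf"]
cv2.imwrite("pics/z4.png",np.hstack(t)); print(np.hstack(t).shape, t[0].shape)
E
```

```text
(600, 798, 3) (600, 266, 3)
```

View pics/z4.png

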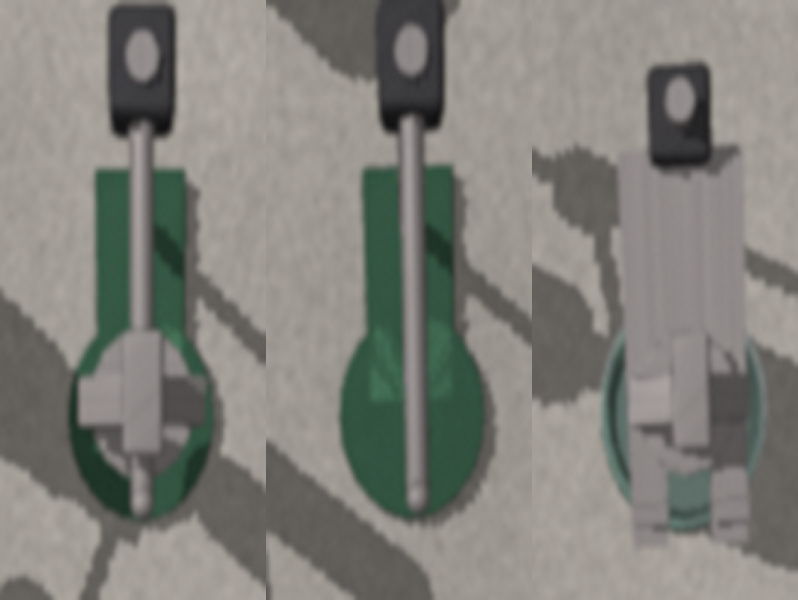

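```bash
python3 - <<'E'
from h import *
def P(n,u,v,z): return onz(load("w_"+n),235+u/2.95,v/4,z)
def hd(p,q): return np.arctan2(*(p-q)[1::-1])
for n,far,tip,rod,zz in [("a",(142,140),(141,500),(142,55),.219),("c",(145,125),(151,490),(145,50),.219),("f",(149,155),(160,500),(148,98),.165)]:
    a=P(n,*far,zz);b=P(n,*tip,zz if n=="f" else .225);print(n,a.round(4),b.round(4),"heading",hd(a,b).round(4),"rod@z.235/.185",P(n,*rod,.235).round(4),P(n,*rod,.185).round(4))
print("cyl tab",P("a",143,386,.262),"cone tab",P("f",159,388,.247))
print("fork lip front",P("f",160,513,.171),"tips",P("f",160,545,.165))
print("c tip end",P("c",151,512,.225),"a tip end",P("a",141,518,.225))
E
```

```text
a [0.5868 0.1452 0.219 ] [0.5052 0.129  0.225 ] heading 0.1959 rod@z.235/.185 [0.6   0.148 0.235] [0.6133 0.1504 0.185 ]
c [ 0.6277 -0.1232  0.219 ] [ 0.5448 -0.1373  0.225 ] heading 0.1689 rod@z.235/.185 [ 0.6389 -0.1214  0.235 ] [ 0.6525 -0.1199  0.185 ]
f [ 0.5391 -0.3603  0.165 ] [ 0.4452 -0.3589  0.165 ] heading -0.015 rod@z.235/.185 [ 0.5363 -0.3588  0.235 ] [ 0.5484 -0.3602  0.185 ]
cyl tab [0.53062731 0.13372275 0.262     ] cone tab [ 0.47388378 -0.35818406  0.247     ]
fork lip front [ 0.44163574 -0.35850211  0.171     ] tips [ 0.4317578 -0.3580639  0.165    ]
c tip end [ 0.53937026 -0.13811641  0.225     ] a tip end [0.50079926 0.12810175 0.225     ]
```

```bash
python3 - <<'E'
from h import *
m=np.median([cv2.imread(f"pics/w_{n}.png",0) for n in "acf"],0) if 0 else np.max([cv2.imread(f"pics/w_{n}.png",0) for n in "acf"],0)
for v in (264,270,280,290,300,310,320,330): 
    d=np.where(m[v]<70)[0]; L=d[d<281];Rr=d[d>281]; print(v,L.max() if len(L) else 0,Rr.min() if len(Rr) else 0,[ (L.max()+Rr.min())/2] if len(L) and len(Rr) else 0, L.min() if len(L) else 0,Rr.max() if len(Rr) else 0)
c=load("w_f")
from bench import get_state
s=get_state();T=R.from_rotvec(s["eef_rot"])
for p in [(0,.0425,-.013),(0,-.0425,-.013),(0,0,-.013),(0,0,-.05)]: print(proj(c,s["position"]+T.apply(p)).round(1))
E
```

```text
264 192 371 [np.float64(281.5)] 185 378
270 192 370 [np.float64(281.0)] 181 382
280 193 369 [np.float64(281.0)] 154 408
290 194 369 [np.float64(281.5)] 147 416
300 193 370 [np.float64(281.5)] 139 424
310 189 374 [np.float64(281.5)] 123 439
320 184 379 [np.float64(281.5)] 65 498
330 179 383 [np.float64(281.0)] 45 517
[364.2 276.9]
[192.  276.9]
[278.1 276.9]
[277.2 328.9]
```

```bash
python3 - <<'E'
from h import *
from bench import r,get_state
r.move_linear([.4735,-.3565,.285],down(-.03),speed=.2); r.pause(.15); c=cap("wrist","w_f2")
s=get_state();print(s["clock"],s["position"])
cv2.imwrite("pics/z5.png",cv2.resize(c["img"][100:400,180:380,::-1],None,fx=2,fy=2,interpolation=2))
E
```

```text
6.3167 [ 0.47327125 -0.35684558  0.28653164]
```

View pics/z5.png

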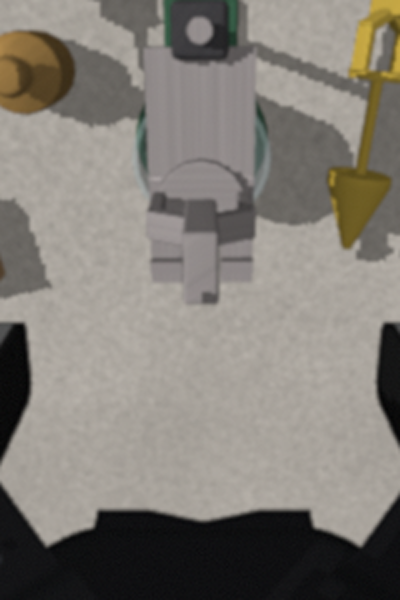

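```bash
python3 - <<'E'
from h import *
from bench import r,get_state
c=load("w_f2");a=onz(c,280.2,216.5,.247);b=onz(c,280.2,245,.247);print(a,b)
m=(a+b)/2; m[1]=-.356; m[0]=np.clip(m[0],.468,.479);print(m)
th=-.03
r.move_linear([m[0],m[1],.221],down(th),speed=.1,f_stop=10)
r.move_gripper(.0,40);s=get_state();print(s["clock"],s["position"],s["gripper_width"],s["grasp_force"],s["force"])
p=s["position"]
print(r.move_linear(p+[0,0,.045],down(th),speed=.1,f_stop=15))
s=get_state();print(s["clock"],s["position"],s["gripper_width"],s["force"])
np.save("fork.npy",p)
cap("side","s1");c=cap("wrist","w_f3")
a=cv2.imread("pics/s1.png")[140:240,300:430];cv2.imwrite("pics/z6.png",np.hstack([cv2.resize(a,(400,300)),cv2.resize(c["img"][:,:,::-1],(400,300))]))
E
```

```text
[ 0.48611206 -0.35834855  0.247     ] [ 0.46592344 -0.35770231  0.247     ]
[ 0.47601775 -0.356       0.247     ]
7.7667 [ 0.47614974 -0.35618039  0.22125573] 0.011512208797559853 39.59878921508789 [ 0.17012295 -0.54523976  2.38508079]
False
8.3667 [ 0.47580885 -0.35583718  0.26559612] 0.011687872089356264 [ 0.7275802  -0.06971454 -2.17396181]
```

View pics/z6.png

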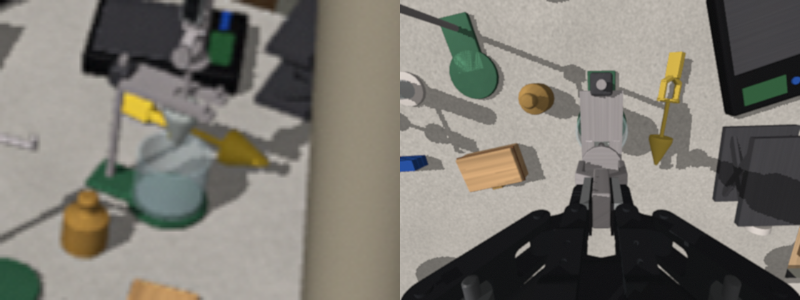

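```bash
python3 - <<'E'
from h import *
from bench import r,get_state
p=np.load("fork.npy");th=-.03
print(r.move_linear(p+[0,0,.045]-.085*ax(th),down(th),speed=.12,f_stop=12))
s=get_state();print(s["clock"],s["position"],s["force"])
tc=.16;h=np.array([.566,-.131,.2543])
q=h-.08*ax(tc)
r.move_linear(s["position"]+[0,0,.05],speed=.15)
r.goto(q+[0,0,.03],down(tc)); r.move_linear(q,down(tc),speed=.1); r.pause(.2)
c=cap("wrist","w_c2");cap("side","s2");s=get_state();print(s["clock"],s["position"],s["gripper_width"],s["force"])
a=cv2.imread("pics/s2.png")[150:270,240:360];cv2.imwrite("pics/z7.png",np.hstack([cv2.resize(a,(400,400)),cv2.resize(c["img"][120:320,180:380,::-1],(400,400))]))
E
```

```text
False
9.325 [ 0.39173755 -0.35389107  0.26643528] [-0.44207218 -0.74823454 -2.92772892]
11.4833 [ 0.48731449 -0.14394972  0.25491349] 0.011104115781968541 [-0.61081529 -0.49939913 -2.00799503]
```

View pics/z7.png

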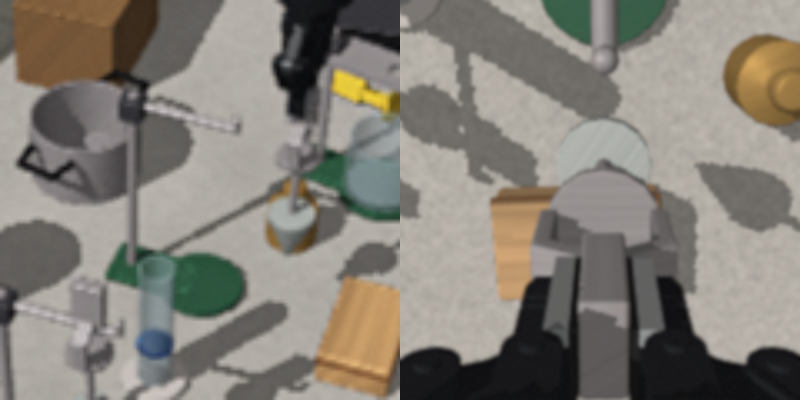

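```bash
python3 - <<'E'
from h import *
from bench import r,get_state
c=load("w_c2");print("tip",onz(c,282,154,.22))
tc=.16;h=np.array([.566,-.131,.2543])
print(r.move_linear(h,down(tc),speed=.1,f_stop=8))
s=get_state();print(s["clock"],s["position"],s["force"])
print(r.move_linear(h-[0,0,.021],down(tc),speed=.05,f_stop=5))
s=get_state();print(s["clock"],s["position"],s["force"])
c=cap("wrist","w_c3");cap("side","s3")
a=cv2.imread("pics/s3.png")[150:270,240:360];cv2.imwrite("pics/z8.png",np.hstack([cv2.resize(a,(400,400)),cv2.resize(c["img"][120:320,180:380,::-1],(400,400))]))
E
```

```text
tip [ 0.54047924 -0.13792151  0.22      ]
False
12.4333 [ 0.56541384 -0.13096056  0.25416454] [-0.42327763  0.10644571 -2.02393453]
True
12.8333 [ 0.5656964  -0.13112483  0.23601134] [ 0.59952418 -0.51273733  4.77155954]
```

View pics/z8.png

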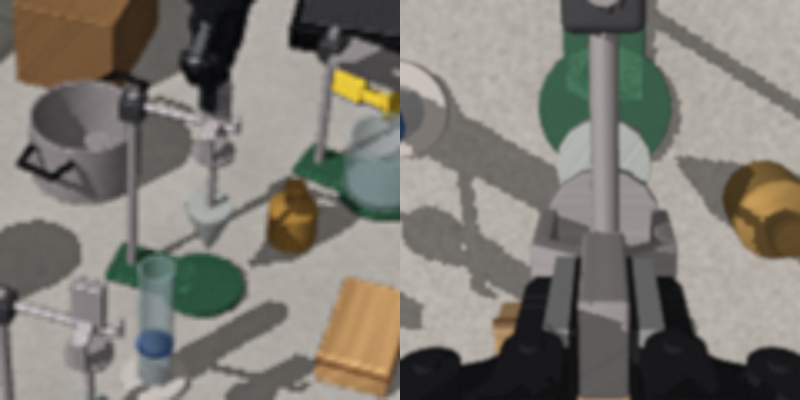

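```bash
python3 - <<'E'
from h import *
from bench import r,get_state
s=get_state();r.move_gripper(.03);r.move_gripper(.07)
r.move_linear(s["position"]+[0,0,.08],speed=.15)
ta=.195;p=np.array([.530,.1357,.2363])
r.goto(p+[0,0,.065],down(ta));r.pause(.2);c=cap("wrist","w_a2");cap("side","s4")
s=get_state();print(s["clock"],s["position"],s["force"])
a=cv2.imread("pics/s4.png")[150:300,240:390];cv2.imwrite("pics/z9.png",np.hstack([cv2.resize(a,(400,400)),cv2.resize(c["img"][120:320,180:380,::-1],(400,400))]))
E
```

```text
15.7583 [0.53039373 0.13471823 0.3012651 ] [ 0.87137437 -0.25458163  0.03422993]
```

View pics/z9.png

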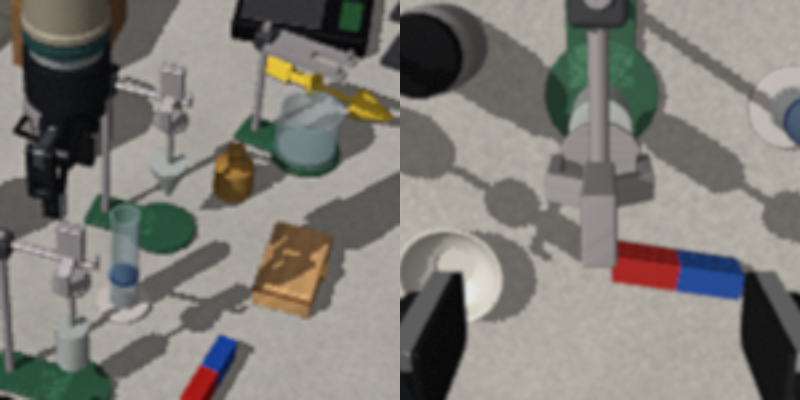

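```bash
python3 - <<'E'
from h import *
from bench import r,get_state
c=load("w_a2");ta=.195
far=onz(c,279.5,201.5,.262);ctr=far-.013*ax(ta);near=onz(c,279.5,120+240/2,.262);print(far,ctr,near)
p=np.array([.530,.1370,.2363])
d=(ctr-p)@ax(ta);print("d",d);p=p+np.clip(d,-.005,.005)*ax(ta)
r.move_linear(p+[0,0,.03],down(ta),speed=.15)
r.move_linear(p,down(ta),speed=.1,f_stop=10)
r.move_gripper(.0,40);s=get_state();print(s["clock"],s["position"],s["gripper_width"],s["grasp_force"],s["force"])
g=s["position"];np.save("ga.npy",g)
print(r.move_linear(g+[0,0,.018],down(ta),speed=.08,f_stop=8));s=get_state();print(s["position"],s["force"])
print(r.move_linear(g+[0,0,.018]-.085*ax(ta),down(ta),speed=.1,f_stop=8))
s=get_state();print(s["clock"],s["position"],s["gripper_width"],s["force"]);cap("side","s5");cap("wrist","w_a3")
E
```

```text
[0.55289626 0.13816366 0.262     ] [0.54014264 0.13564469 0.262     ] [0.52671877 0.1331093  0.262     ]
d 0.009687796465239843
17.15 [0.53524077 0.13724897 0.23677859] 0.0111661485320276 41.89433991909027 [-0.15374666 -1.85204219  2.79081526]
False
[0.53523585 0.13755129 0.25472543] [ 0.01781938  0.48961072 -1.72173078]
False
18.5333 [0.45259005 0.12086555 0.2549201 ] 0.011573551335962152 [ 0.83449812  0.023367   -1.96188971]
```

```bash
python3 - <<'E'
from h import *
from bench import r,get_state
c=load("w_a2");m=(onz(c,279.5,220,.262)+onz(c,279.5,252.5,.262))/2;print("cyl tab centre",m)
A=cv2.imread("pics/w_c2.png",0);B=cv2.imread("pics/w_a3.png",0)
for (y0,y1,x0,x1) in [(215,260,245,320),(225,255,245,268),(225,255,300,322)]:
    q=cv2.matchTemplate(B[y0-25:y1+25,x0-10:x1+10],A[y0:y1,x0:x1],cv2.TM_CCOEFF_NORMED);_,v,_,l=cv2.minMaxLoc(q);print(v,l[0]-10,l[1]-25)
s=get_state();r.move_linear([s["position"][0],s["position"][1],.40],speed=.2)
th=-.03;q=np.array([.479,-.356,.2668])-.085*ax(th)
r.move_linear([q[0],q[1],.40],down(th),speed=.25)
r.move_linear(q,down(th),speed=.15);r.pause(.2)
cap("wrist","w_f4");cap("side","s6");s=get_state();print(s["clock"],s["position"],s["gripper_width"],s["force"])
a=cv2.imread("pics/s6.png")[140:260,300:420];w=cv2.imread("pics/w_f4.png")[120:320,180:380];w2=B[120:320,180:380]
cv2.imwrite("pics/z10.png",np.hstack([cv2.resize(a,(260,260)),cv2.resize(cv2.cvtColor(w2,8),(200,260)),cv2.resize(w,(340,260))]))
E
```

```text
cyl tab centre [0.52916179 0.133581   0.262     ]
0.7228380441665649 0 4
0.8683798909187317 0 4
0.6737905740737915 -2 5
22.9083 [ 0.39419426 -0.35364781  0.26735786] 0.01151857663967461 [ 0.31803058 -0.62399951 -2.36384844]
```

```bash
python3 - <<'E'
from h import *
from bench import r,get_state
th=-.03;q=np.array([.479,-.356,.2668])
print(r.move_linear(q,down(th),speed=.1,f_stop=6));s=get_state();print(s["clock"],s["position"],s["force"])
if np.linalg.norm(s["position"][:2]-q[:2])<.004:
    print(r.move_linear(q-[0,0,.049],down(th),speed=.05,f_stop=5));s=get_state();print(s["clock"],s["position"],s["force"])
cap("scene","e1");cap("side","s7");cap("wrist","w_f5")
a=cv2.imread("pics/s7.png")[140:230,310:400];w=cv2.imread("pics/w_f5.png")[120:320,180:380];e=cv2.imread("pics/e1.png")[150:260,120:230]
cv2.imwrite("pics/z10.png",np.hstack([cv2.resize(i,(266,400),interpolation=2) for i in(a[:,15:75],w[:,33:167],e[:,18:92])]))
E
```

```text
False
23.9083 [ 0.4784644  -0.35589422  0.26673875] [ 0.2868449   0.16148751 -2.81118026]
True
24.7333 [ 0.47861279 -0.35592981  0.22223586] [-0.72568266 -0.1950558   3.30200876]
```

View pics/z10.png

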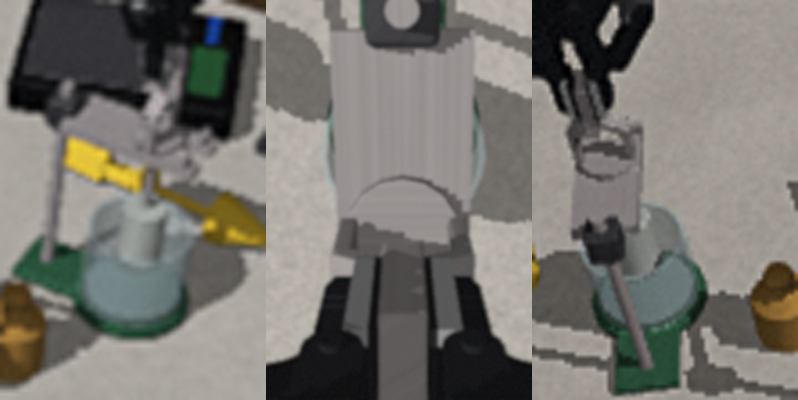

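```bash
python3 - <<'E'
from h import *
from bench import r,get_state
s=get_state();r.move_gripper(.03);r.move_gripper(.085)
r.move_linear(s["position"]+[0,0,.03],speed=.1)
r.move_linear([.4735,-.3565,.285],down(-.03),speed=.15);r.pause(.5)
c=cap("wrist","w_f6");A=cv2.imread("pics/w_f2.png",0);B=cv2.imread("pics/w_f6.png",0)
for n,(y0,y1,x0,x1) in dict(tab=(200,256,265,295),eye=(195,222,252,308),collar=(176,200,255,305),plate=(118,175,245,315)).items():
    q=cv2.matchTemplate(B[y0-15:y1+15,x0-12:x1+12],A[y0:y1,x0:x1],cv2.TM_CCOEFF_NORMED);_,v,_,l=cv2.minMaxLoc(q);print(n,round(v,2),l[0]-12,l[1]-15)
s=get_state();print(s["clock"],s["force"],s["position"])
s0,s1=cv2.imread("pics/side0.png"),cap("side","s8")["img"][:,:,::-1]
d=cv2.absdiff(s0,np.ascontiguousarray(s1)).max(2)
# bystander regions (side view): weight, measure, woodbox, magnets, dish, tin, ball, calorimeter, pot
for n,(u,v) in dict(weight=(328,215),measure=(287,250),box=(350,250),mag=(318,291),dish=(301,340),tin=(239,315),ball=(231,343),cal=(221,228),pot=(262,193)).items(): print(n,round(float((d[v-12:v+12,u-12:u+12]>40).mean()),3))
E
```

```text
tab 0.95 0 2
eye 0.98 1 2
collar 0.94 1 2
plate 0.98 1 0
27.175 [ 0.13776919  0.44190588 -0.24924913] [ 0.47351315 -0.35647001  0.28480922]
weight 0.259
measure 0.0
box 0.0
mag 0.0
dish 0.0
tin 0.0
ball 0.0
cal 0.0
pot 0.0
```

```bash
python3 - <<'E'
from h import *
from bench import r,get_state,ticket
A=cv2.imread("pics/w_f2.png");B=cv2.imread("pics/w_f6.png")
f=lambda I:cv2.moments(cv2.inRange(cv2.cvtColor(I,40)[90:165,170:225],(8,120,40),(28,255,255)),True)
for I in(A,B): m=f(I);print(m["m00"],m["m10"]/m["m00"],m["m01"]/m["m00"])
ma,mb=f(A),f(B)
if abs(ma["m10"]/ma["m00"]-mb["m10"]/mb["m00"])<1.5 and abs(ma["m01"]/ma["m00"]-mb["m01"]/mb["m00"])<1.5:
    r.move_linear([.4735,-.3565,.36],speed=.2);r.pause(.5);print(ticket.sign_off(),get_state()["clock"])
E
```

```text
1433.0 23.07187718073971 45.039776692254016
1448.0 23.37292817679558 44.62845303867403
the job is handed in; nothing more can be done
the job is handed in; nothing more can be done
```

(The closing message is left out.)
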